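# Bond-stack LED driver modules on the carrier board

## Robot

A 7-joint arm with a two-finger parallel gripper is mounted at the origin on the work surface. World frame = base frame: x ahead of the robot, y to its left, z up, the work surface at z = 0. Lengths are in m, angles in rad, forces in N, time in s.
With the tool pointing down it reaches from about 0.425 to 0.875 m from the base axis. Payload 4.7 kg.
Tool frame: the origin (TCP) lies on the centre line of the jaws, within the pads' length; the fingertips stand ctrl.tcp_to_tips ahead of it and the grasp point (between the pads) lies 2 mm behind it (ctrl.tcp_to_tips is the distance from the TCP to the fingertips, in m); z points along the fingers, y is the line along which they close (so a half turn about z gives the same grasp; the last joint's range is limited). The gripper opens to 87 mm and grips with 3 to 60 N. Pads are 19 mm wide; open, the fingers measure 117 mm over their backs; the gripper's body (75 mm by 190 mm) begins 51 mm behind the grasp point.
Start: joints at [-1.11, 0.321, -0.07, 1.45, 0.023, 1.371, -0.057], TCP at [0.281, 0.586, 0.24] pointing down, gripper open.
Joint ranges: [-2.86, 2.86], [-0.3, 2.09], [-1.38, 1.24], [0.06, 2.45], [-1.56, 4.7], [0.09, 2.05], [-2.69, 2.69]. Speed limits (rad/s): [2.57, 2.57, 3.14, 3.14, 3.14, 3.14, 3.14].

## Interface

Orientations are given as a rotation vector (axis times angle).
In Python, from bench import ctrl, optics, close_job gives the robot as it stands.
- The arm moves only by the shell command python3 -m inch 'ROWS' [OPENING] [FORCE]. ROWS is JSON, a list of rows, each a list of 2 entries, a list of its own where there are three numbers: the shift along the tool's x, y, z in mm, then the turn, a rotation vector about the tool's x, y, z in degrees. In form: [[[x, y, z], [ax, ay, az]], ...]. A call has exactly 10 rows; each row shifts and turns the commanded pose from where the row before left it, along the tool's axes as they then stand; what a row does not reach is not made up. A row lasts 1/10 s, in which the tool goes at most 50 mm and 8.59 degrees, less where a joint would pass 70% of its speed; a pose out of reach is approached as far as the arm can. A call is refused whole if a number of a shift passes 50 or a number of a turn 8.59, either way. A call with a gripper value outside its range is refused whole. OPENING is the closure, from 0 (fully open) to 1 (shut), set as the call begins (- or left out, the last holds). The fingers move at their own pace and stop on an object; FORCE is the grip in N (left out, the last holds). Time passes only in rows, so rows that do not move let the fingers close, or fill a call up. It gives the time, the measured TCP pose, the force and the opening at its end, in the units of the state.
- ctrl.get_state(): the state, without advancing time (a new reading comes with each control period).
- optics.get_image(name): name is "side" or "top"; returns a dict with "image" (420x560x3 uint8, red, green, blue), "fx", "fy", "cx", "cy" (pixels), "R" (3x3) and "t" (3): a world point X has camera coordinates R X + t. Camera axes: x right, y down, z forward; pixel columns grow to the right and rows downward; lengths in m; the calibration is good to about 2 mm. A picture is of the moment at which its call begins. There is no depth.
- close_job(): hands the job in, once; it reports no verdict.
The state is a dict: "time": time; "joint_positions": joint angles; "qd": joint speeds; "joint_torque": joint torques, N m; "position": TCP position; "tool_rot": TCP orientation; "ft_force": force on the tool from outside, world axes, zero at the start; "torque": the same for the moment, N m; "grip_width": opening from 0.0 (shut) to 1.0 (fully open).
Only numpy, scipy, OpenCV 4.12 (cv2) and the standard library are available. Lean on these libraries where they do the work, as an engineer would, in place of code of your own. Each camera call takes 0.05 s, during which the arm holds its last target. There are 200 camera calls.

## Task

Finish the staggered stack on the plywood carrier board: lay one full-length module end to end and in line with the one already there, then a second course on top, the other full-length module centred over the joint and a half-length module flush with each end. Butt the modules closely (gaps of a few millimetres at most), sides flush, and set each down gently. Do not touch the screwdriver stand, and leave the pot and pliers where they are.

Things in the scene. Friction and masses are not known exactly. Their poses are not given: they have to be found in the camera images.
- carrier: fixed plywood carrier board lying on the bench, 240 mm long (its x) by 90 wide (its y) by 10 thick; origin at the centre of its underside, so its top is 10 mm above the origin. The stack is to stand along its x.
- laid_full: potted driver module: aluminium body, black end plates, label on top; 96 mm long (its x) by 36 wide (its y) by 28 high (its z), about 220 g. Origin: centre of its underside. It already lies on the carrier board, loose, near one end and along the board; its own +x points towards the empty part of the board, where the next module of the bottom course goes. Leave it lying there.
- full_a: potted driver module: aluminium body, black end plates, label on top; 96 mm long (its x) by 36 wide (its y) by 28 high (its z), about 220 g. Origin: centre of its underside. It starts in one lane of the feeder, lying on the 35 degree slope against the lower lip (so its z axis leans 35 degrees away from the robot). Interchangeable with full_b.
- full_b: a second module just like full_a, in the other lane of the feeder (lane centres 80 mm apart).
- half_a: potted driver module: aluminium body, black end plates, label on top; 47 mm long (its x) by 36 wide (its y) by 28 high (its z), about 110 g. Origin: centre of its underside. It starts lying flat on the bench. Interchangeable with half_b.
- half_b: a second half-length module just like half_a, also flat on the bench.
- feeder: fixed white metal feeder, 100 (x) by 126 mm (y); origin: centre of its underside. Its deck rises at 35 degrees towards its +x, from 20 mm high at the low end, which faces away from the robot, to 90 mm (deck centre 55 mm above the origin). Two lanes at y = +40 and -40 mm; guide ribs 4 mm high, 3 thick, stand 2 mm off each long side of a module; a lip 12 mm high crosses the low end. 
- driver_stand: fixed electric screwdriver standing upright in a holder: base 70 by 70 mm, 25 high; grip about 48 mm across; 230 mm high over all. Origin at the centre of its underside. It stands between and beyond the feeder and the board; nothing may touch it.
- pot: loose yellow plastic pot, 60 mm across, 50 mm high, origin at the centre of its underside; a bystander.
- pliers: loose pliers with yellow grips lying on the bench, about 140 mm long (their x), 10 mm high; origin at the middle of the underside; a bystander.

How it is judged:
On the way:
1. a full-length module lies on the board end to end with the one already there, in line, and let go (((x of full_a in the frame of laid_full between 0.094 and 0.104 m and y of full_a in the frame of laid_full between -0.007 and 0.007 m and z of full_a in the frame of laid_full between -0.004 and 0.004 m and angle between the x axis of full_a and the x axis of laid_full, either way round below 0.1 rad and angle between full_a's own z axis and vertical below 0.06 rad and linear speed of full_a below 0.02 m/s and angular speed of full_a below 0.2 rad/s and contact force between full_a and the fingers below 0.1 N) or (x of full_b in the frame of laid_full between 0.094 and 0.104 m and y of full_b in the frame of laid_full between -0.007 and 0.007 m and z of full_b in the frame of laid_full between -0.004 and 0.004 m and angle between the x axis of full_b and the x axis of laid_full, either way round below 0.1 rad and angle between full_b's own z axis and vertical below 0.06 rad and linear speed of full_b below 0.02 m/s and angular speed of full_b below 0.2 rad/s and contact force between full_b and the fingers below 0.1 N))), for 0.2 s.
At the end, for the whole second after the job is handed in: Both courses stand flat, in line (5.7 degrees) and at rest: bottom joint open at most 8 mm; upper full module centred over it within 8 mm; half modules flush with the stack ends within 8.5 mm; sides flush within 7 mm, heights within 4 mm; the first module still flat on the board (((x of full_a in the frame of laid_full between 0.094 and 0.104 m and y of full_a in the frame of laid_full between -0.007 and 0.007 m and z of full_a in the frame of laid_full between -0.004 and 0.004 m and angle between the x axis of each of full_a, full_b and the x axis of laid_full, either way round below 0.1 rad and angle between each of full_a, full_b's own z axis and vertical below 0.06 rad and x of full_b in the frame of laid_full between 0.041 and 0.057 m and y of full_b in the frame of laid_full between -0.007 and 0.007 m and z of full_b in the frame of laid_full between 0.024 and 0.032 m) or (x of full_b in the frame of laid_full between 0.094 and 0.104 m and y of full_b in the frame of laid_full between -0.007 and 0.007 m and z of full_b in the frame of laid_full between -0.004 and 0.004 m and angle between the x axis of each of full_b, full_a and the x axis of laid_full, either way round below 0.1 rad and angle between each of full_b, full_a's own z axis and vertical below 0.06 rad and x of full_a in the frame of laid_full between 0.041 and 0.057 m and y of full_a in the frame of laid_full between -0.007 and 0.007 m and z of full_a in the frame of laid_full between 0.024 and 0.032 m)) and ((x of half_a in the frame of laid_full between -0.033 and -0.016 m and y of half_a in the frame of laid_full between -0.007 and 0.007 m and z of half_a in the frame of laid_full between 0.024 and 0.032 m and angle between the x axis of each of half_a, half_b and the x axis of laid_full, either way round below 0.1 rad and angle between each of half_a, half_b's own z axis and vertical below 0.06 rad and x of half_b in the frame of laid_full between 0.114 and 0.131 m and y of half_b in the frame of laid_full between -0.007 and 0.007 m and z of half_b in the frame of laid_full between 0.024 and 0.032 m) or (x of half_b in the frame of laid_full between -0.033 and -0.016 m and y of half_b in the frame of laid_full between -0.007 and 0.007 m and z of half_b in the frame of laid_full between 0.024 and 0.032 m and angle between the x axis of each of half_b, half_a and the x axis of laid_full, either way round below 0.1 rad and angle between each of half_b, half_a's own z axis and vertical below 0.06 rad and x of half_a in the frame of laid_full between 0.114 and 0.131 m and y of half_a in the frame of laid_full between -0.007 and 0.007 m and z of half_a in the frame of laid_full between 0.024 and 0.032 m)) and z of laid_full in the frame of carrier between 0.006 and 0.014 m and angle between laid_full's own z axis and vertical below 0.06 rad and linear speed of each of full_a, full_b, half_a, half_b, laid_full below 0.02 m/s and angular speed of each of full_a, full_b, half_a, half_b, laid_full below 0.2 rad/s); the robot touches nothing.
It fails at once if a module is dropped from more than about 10 mm (over 0.45 m/s out of the gripper) ((contact force between full_a and the fingers below 0.05 N and linear speed of full_a above 0.45 m/s) or (contact force between full_b and the fingers below 0.05 N and linear speed of full_b above 0.45 m/s) or (contact force between half_a and the fingers below 0.05 N and linear speed of half_a above 0.45 m/s) or (contact force between half_b and the fingers below 0.05 N and linear speed of half_b above 0.45 m/s)).
It fails at once if a module is pressed or knocked hard (over 60 N) on the board or on other modules (contact force between any of full_a, full_b, half_a, half_b and carrier above 60 N or contact force between any of full_a, full_b, half_a, half_b and laid_full above 60 N or contact force between any of full_a, half_a, half_b and full_b above 60 N or contact force between any of half_a, half_b and full_a above 60 N).
It fails at once if the screwdriver stand is touched (over 1 N) (contact force between driver_stand and anything else above 1 N).
It fails at once if the pot or the pliers are moved more than 20 mm (distance of any of pot, pliers from where it was at the start of the episode above 0.02 m).
It also fails if it takes over 72 s, if anything falls off the work surface, if the arm or the gripper's body presses on something with over 40 N, if the wrist force passes 120 N, or if a joint passes its speed limit or range.

## Working session

There is one attempt and no reset: what is moved stays moved. The work goes in short steps, Python scripts to look and compute and a shell command to move; the robot and the scene stay as the last step left them, time stands still between calls to the robot, and variables do not carry over. Pictures are saved under pics/ and viewed, on a budget of 10 in all, crops included, one or two more only if the job needs it, and the job is handed in when it is done.

```bash
ls; mkdir -p pics; python3 - <<'E'
from bench import ctrl,optics
import cv2
print(ctrl.get_state(),ctrl.tcp_to_tips)
for n in("side","top"):
    d=optics.get_image(n);cv2.imwrite(f"pics/{n}0.png",d["image"][:,:,::-1]);print(n,d["fx"],d["fy"],d["cx"],d["cy"],d["R"],d["t"])
E
```

```text
pics
{'time': 0.0, 'joint_positions': array([-1.10991484,  0.32185751, -0.07008874,  1.45165082,  0.02261218,
        1.37080438, -0.05686391]), 'qd': array([ 7.53819038e-04,  1.09279062e-03,  5.14506228e-04, -7.33755357e-05,
        8.54188976e-05,  1.06819572e-03,  8.69629291e-04]), 'joint_torque': array([-4.87593479e-04, -4.91269720e+01, -4.04511597e-01, -3.12531817e+01,
       -6.40664343e-02,  4.36769030e-02,  1.87696951e-04]), 'position': array([0.28066534, 0.58571226, 0.23845125]), 'tool_rot': array([-6.95797647e-01, -3.06323939e+00,  2.99327641e-03]), 'ft_force': array([ 0.26499383, -0.08577325, -0.23532841]), 'torque': array([-0.01099358, -0.01209691,  0.01878162]), 'grip_width': 0.9985452164673794} 0.017
side 504.095838312832 504.095838312832 265.5683449492212 209.20446650420186 [[ 0.83632857 -0.54816148 -0.0085736 ]
 [-0.41374593 -0.62083654 -0.66586507]
 [ 0.35967878  0.56042928 -0.74602292]] [-0.47587425  0.26123114  1.0239911 ]
top 388.94063926817523 388.94063926817523 279.2385360790083 208.78402390910787 [[ 0.02476335 -0.99962426  0.01175198]
 [-0.99684794 -0.02557747 -0.07509978]
 [ 0.07537215 -0.00985521 -0.99710677]] [-0.00596201  0.54667719  0.869182  ]
```

View pics/side0.png

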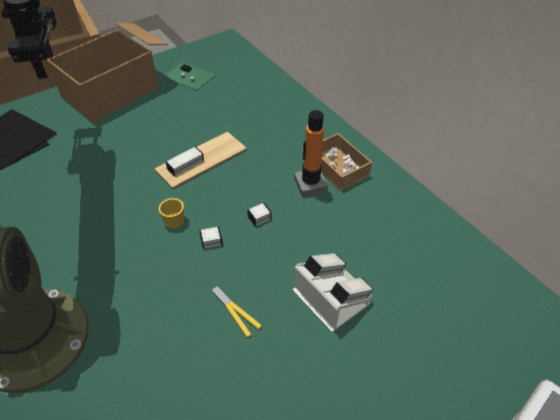

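View pics/top0.png

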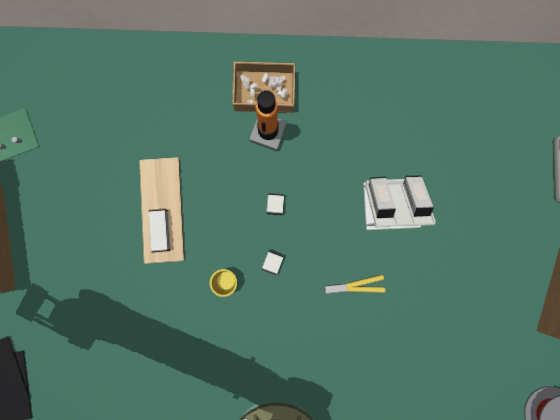

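Side view: board at about (200,160), the laid module on its near end, the halves at (211,237) and (260,214), feeder at (333,290), stand at (312,180). Top view: board (161,210), halves (276,204) and (273,262), feeder modules (383,198) and (418,196), pot (223,283), pliers (355,287). Next, enlarged crops for the masks.

```bash
python3 - <<'E'
import cv2,numpy as np
t=cv2.imread("pics/top0.png");s=cv2.imread("pics/side0.png")
def c(im,x,y,w,h):return cv2.resize(im[y:y+h,x:x+w],(400,300),interpolation=cv2.INTER_CUBIC)
a=np.vstack([np.hstack([c(t,130,200,80,60),c(t,250,190,112,84)]),np.hstack([c(t,360,170,80,60),c(s,290,240,100,75)])])
cv2.imwrite("pics/c1.png",a)
E
```

```text
(no output)
```

View pics/c1.png

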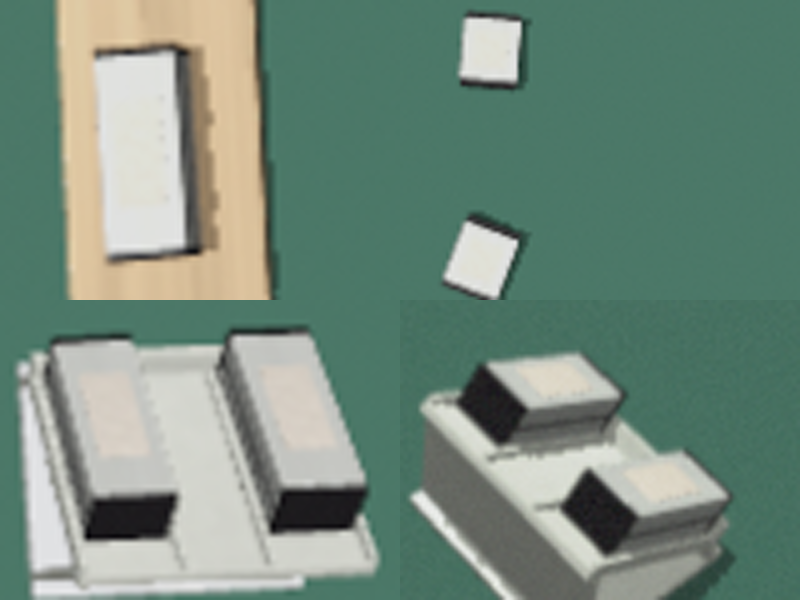

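Crop shows laid module and halves with clear bright tops (black plates at the image-top/bottom ends), and the feeder modules' upper-face corners can be read in both views. Measuring now.

```bash
cat > h.py <<'E'
import cv2,numpy as np
from bench import ctrl,optics
from scipy.spatial.transform import Rotation as Ro
def cam(n):
    d=optics.get_image(n);K=np.array([[d["fx"],0,d["cx"]],[0,d["fy"],d["cy"]],[0,0,1]]);d["K"]=K
    d["R"]=np.array(d["R"]);d["t"]=np.array(d["t"]);d["P"]=K@np.c_[d["R"],d["t"]];return d
def plane(d,uv,z):
    uv=np.atleast_2d(uv);r=np.c_[uv,np.ones(len(uv))]@np.linalg.inv(d["K"]).T@d["R"]
    c=-d["R"].T@d["t"];return c+r*((z-c[2])/r[:,2])[:,None]
def tri(a,b,ua,ub):
    X=cv2.triangulatePoints(a["P"],b["P"],np.float64(ua).T,np.float64(ub).T);return (X[:3]/X[3]).T
def blob(d,box,z,lo=150,sat=45):
    x,y,w,h=box;im=d["image"][y:y+h,x:x+w];k=4
    im=cv2.resize(im,None,fx=k,fy=k,interpolation=cv2.INTER_CUBIC)
    hsv=cv2.cvtColor(im,cv2.COLOR_RGB2HSV);m=((hsv[...,2]>lo)&(hsv[...,1]<sat)).astype(np.uint8)
    c=max(cv2.findContours(m,0,2)[0],key=cv2.contourArea)[:,0].astype(float)
    uv=(c+.5)/k-.5+[x,y];P=plane(d,uv,z)[:,:2]
    r=cv2.minAreaRect((P*1000).astype(np.float32));return r,cv2.boxPoints(r)
E
python3 - <<'E'
from h import *
T=cam("top");S=cam("side")
print("laid",blob(T,(130,200,60,60),.038),"\n side",blob(S,(155,135,60,50),.038)[0])
for b,sb in(((255,190,45,30),(245,200,30,30)),((255,245,40,35),(197,222,30,30))):
    print("half",blob(T,b,.028),"\n side",blob(S,sb,.028)[0])
tc=lambda p:np.array(p)/5+[360,170-60]
sc=lambda p:(np.array(p)-[400,300])/4+[290,240]
for n,t,s in(("L",[(85,497),(178,492),(52,641),(130,636)],[(483,362),(527,410),(582,353),(625,395)]),
             ("R",[(272,490),(367,485),(225,635),(305,630)],[(593,467),(640,512),(685,455),(730,493)])):
    t=[(x,y if y<600 else y-300) for x,y in t]
    X=tri(T,S,tc(t),sc(s));ax=X[:2].mean(0)-X[2:].mean(0)
    print(n,X.round(4),"c",X.mean(0).round(4),"len",np.linalg.norm(ax),"yaw",np.degrees(np.arctan2(ax[1],ax[0])),"tilt",np.degrees(np.arcsin(ax[2]/np.linalg.norm(ax))),"w",np.linalg.norm(X[0]-X[1]))
# board corners (wood hue) and feeder / stand
hsv=cv2.cvtColor(T["image"],cv2.COLOR_RGB2HSV)
m=((hsv[...,0]>8)&(hsv[...,0]<25)&(hsv[...,1]>70)&(hsv[...,2]>130)).astype(np.uint8);m[:150]=0;m[270:]=0;m[:,:130]=0;m[:,195:]=0
r=cv2.minAreaRect((plane(T,np.argwhere(m)[:,::-1],.01)[:,:2]*1000).astype(np.float32));print("board",r)
print("stand",plane(T,[(268,135)],.025),"pot",plane(T,[(223,283)],.05),"feeder foot",plane(T,[(366.5,288)],0))
E
```

```text
laid (((490.572509765625, 277.7320556640625), (88.85591888427734, 36.80014419555664), 6.412391662597656), array([[444.3675 , 291.05515],
       [448.47748, 254.4852 ],
       [536.7775 , 264.40897],
       [532.66754, 300.9789 ]], dtype=float32)) 
 side ((491.834228515625, 273.2815856933594), (87.33877563476562, 38.91432189941406), 6.0692362785339355)
half (((558.0430908203125, 18.45920753479004), (37.46998596191406, 39.24394989013672), 86.63200378417969), array([[537.3544   ,   0.9093418],
       [576.5305   ,  -1.3961926],
       [578.7318   ,  36.00907  ],
       [539.55566  ,  38.314606 ]], dtype=float32)) 
 side ((558.9719848632812, 13.687782287597656), (38.040042877197266, 38.80015563964844), 86.67503356933594)
half (((425.1380310058594, 21.118667602539062), (37.043033599853516, 39.364131927490234), 70.39826965332031), array([[400.383   ,  10.273462],
       [437.46588 ,  -2.932417],
       [449.89307 ,  31.963873],
       [412.81018 ,  45.169754]], dtype=float32)) 
 side ((425.940673828125, 16.139204025268555), (38.10540008544922, 39.19350051879883), 70.55095672607422)
L [[ 0.5484 -0.1991  0.093 ]
 [ 0.5494 -0.2369  0.0946]
 [ 0.6219 -0.1965  0.0434]
 [ 0.6243 -0.2314  0.043 ]] c [ 0.586  -0.216   0.0685] len 0.0898599182135311 yaw -176.89259653948645 tilt 34.26140597859178 w 0.0378308667226493
R [[ 0.5551 -0.2797  0.0911]
 [ 0.5556 -0.3162  0.0981]
 [ 0.6279 -0.2765  0.0382]
 [ 0.6292 -0.3102  0.0442]] c [ 0.5919 -0.2956  0.0679] len 0.0906801197773231 yaw -176.4172957469039 tilt 36.07727909122938 w 0.03711265903902216
board ((538.7381591796875, 276.27197265625), (238.07447814941406, 86.74971008300781), 4.2051591873168945)
stand [[0.71641707 0.03803136 0.025     ]] pot [[0.37932453 0.12649007 0.05      ]] feeder foot [[ 0.36981901 -0.19857833  0.        ]]
```

Views agree within 1–5 mm (calibration), so I average them: laid ≈ (0.491, 0.2755) at 6.2°, half A (0.5585, 0.016) at −3.4°, half B (0.4255, 0.0185) at −19.6°. Feeder tilt (34–36°), lane spacing (80 mm) and heights match the given geometry.

```bash
cat > g.py <<'E'
# g.py x y z yaw tilt : turn (tool frame, deg) first, then shift (mm) in the turned frame
import sys;from h import *
x,y,z,yaw,tilt=map(float,sys.argv[1:6])
s=ctrl.get_state();R=Ro.from_rotvec(s["tool_rot"])
G=Ro.from_euler("z",yaw+180,degrees=True)*Ro.from_euler("x",180,degrees=True)*Ro.from_euler("y",tilt,degrees=True)
d=np.array([x,y,z])-s["position"]
print("turn",np.degrees((R.inv()*G).as_rotvec()).round(2),"then shift",(G.inv().apply(d)*1000).round(1),"| shift now",(R.inv().apply(d)*1000).round(1),"t",round(s["time"],2),"q",s["joint_positions"].round(2),"F",s["ft_force"].round(1),"w",round(s["grip_width"],3))
E
python3 g.py .60 -.20 .24 3.7 0; python3 -m inch --help | head -5
```

```text
turn [-7.00e-02 -1.00e-02 -2.93e+01] then shift [-267.8 -804.9   -1.1] | shift now [-6.275e+02 -5.708e+02 -4.000e-01] t 0.2 q [-1.11  0.32 -0.07  1.45  0.02  1.37 -0.06] F [ 0.3 -0.2  0.7] w 1.003invalid input: not JSON, or not a number
```

```bash
python3 -m inch '[[[0,0,0],[0,0,-7.3]],[[0,0,0],[0,0,-7.3]],[[0,0,0],[0,0,-7.3]],[[0,0,0],[0,0,-7.4]],[[-15,-45,0],[0,0,0]],[[-15,-45,0],[0,0,0]],[[-15,-45,0],[0,0,0]],[[-15,-45,0],[0,0,0]],[[-15,-45,0],[0,0,0]],[[-15,-45,0],[0,0,0]]]' 0.3 20
python3 -m inch '[[[-15,-45,0],[0,0,0]],[[-15,-45,0],[0,0,0]],[[-15,-45,0],[0,0,0]],[[-15,-45,0],[0,0,0]],[[-15,-45,0],[0,0,0]],[[-15,-45,0],[0,0,0]],[[-15,-45,0],[0,0,0]],[[-15,-45,0],[0,0,0]],[[-15,-45,0],[0,0,0]],[[-15,-45,0],[0,0,0]]]'
python3 g.py .6384 -.2125 .149 3.7 35
```

```text
time: 1.2
position: [0.3885, 0.3206, 0.2396]
tool_rot: [-0.102, 3.14, 0.0]
ft_force: [0.2, 0.0, 0.1]
grip_width: 0.695
time: 2.2
position: [0.5673, -0.1185, 0.2397]
tool_rot: [-0.102, 3.139, 0.0]
ft_force: [-0.3, 0.4, 0.6]
grip_width: 0.701
turn [1.000e-02 3.503e+01 3.000e-02] then shift [-105.2  -98.4   37.1] | shift now [-64.8 -98.5  90.7] t 2.2 q [-0.28  0.18  0.5   1.65 -0.09  1.34  1.87] F [-0.3  0.4  0.6] w 0.701
```

```bash
python3 -m inch '[[[0,0,0],[0,7,0]],[[0,0,0],[0,7,0]],[[0,0,0],[0,7,0]],[[0,0,0],[0,7,0]],[[0,0,0],[0,7,0]],[[-26,-25,9],[0,0,0]],[[-26,-25,9],[0,0,0]],[[-26,-24,9],[0,0,0]],[[-27,-24,10],[0,0,0]],[[0,0,0],[0,0,0]]]'
python3 g.py .5812 -.2161 .0669 3.7 35
python3 - <<'E'
from h import *
T=cam("top");S=cam("side")
a=T["image"][120:270,330:480];b=S["image"][200:350,250:400]
cv2.imwrite("pics/p4.png",cv2.resize(np.hstack([a,b])[:,:,::-1],(800,400),interpolation=cv2.INTER_CUBIC))
E
```

```text
time: 3.2
position: [0.6362, -0.2138, 0.1421]
tool_rot: [0.076, -2.521, 0.025]
ft_force: [-0.8, 0.2, -1.5]
grip_width: 0.7
turn [ 0.11 -0.47 -0.19] then shift [ 2.   1.3 93.2] | shift now [ 1.2  1.1 93.2] t 3.2 q [-0.02  0.93  0.49  0.92 -0.13  1.93  2.02] F [-0.8  0.2 -1.5] w 0.7
```

View pics/p4.png

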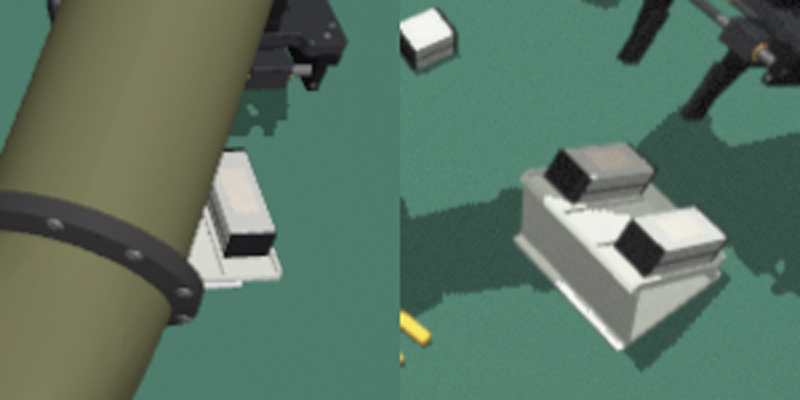

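Side picture: arm reaches the tilted pose, jaws (tips at ≈(632,55) and (690,112)) lined up with the left-lane module. Descend along the normal and grip.

```bash
python3 -m inch '[[[1,1,10],[0,0,0]],[[0,0,12],[0,0,0]],[[0,0,12],[0,0,0]],[[0,0,12],[0,0,0]],[[0,0,12],[0,0,0]],[[0,0,12],[0,0,0]],[[0,0,10],[0,0,0]],[[0,0,4],[0,0,0]],[[0,0,0],[0,0,0]],[[0,0,0],[0,0,0]]]'
python3 g.py .5812 -.2161 .0669 3.7 35
```

```text
time: 4.3
position: [0.5894, -0.2123, 0.0815]
tool_rot: [0.082, -2.531, 0.026]
ft_force: [-0.4, 0.8, 0.6]
grip_width: 0.701
turn [-0.02  0.07  0.02] then shift [-1.5 -3.2 16.8] | shift now [-1.5 -3.2 16.8] t 4.3 q [-0.06  0.87  0.48  1.17 -0.12  1.75  2.03] F [-0.4  0.8  0.6] w 0.701
```

```bash
python3 -m inch '[[[-1,-3,5],[0,0,0]],[[0,0,5],[0,0,0]],[[0,0,4],[0,0,0]],[[0,0,2],[0,0,0]],[[0,0,0],[0,0,0]],[[0,0,0],[0,0,0]],[[0,0,0],[0,0,0]],[[0,0,0],[0,0,0]],[[0,0,0],[0,0,0]],[[0,0,0],[0,0,0]]]'
python3 g.py .5812 -.2161 .0669 3.7 35
```

```text
time: 5.3
position: [0.5808, -0.2161, 0.0672]
tool_rot: [0.082, -2.53, 0.026]
ft_force: [-0.1, -1.2, -0.2]
grip_width: 0.698
turn [-0.    0.01  0.01] then shift [-0.5 -0.   0. ] | shift now [-0.5 -0.   0. ] t 5.3 q [-0.06  0.87  0.48  1.2  -0.11  1.71  2.03] F [-0.1 -1.2 -0.2] w 0.698
```

```bash
python3 -m inch '[[[0,0,0],[0,0,0]],[[0,0,0],[0,0,0]],[[0,0,0],[0,0,0]],[[0,0,0],[0,0,0]],[[0,0,0],[0,0,0]],[[0,0,0],[0,0,0]],[[0,0,0],[0,0,0]],[[0,0,0],[0,0,0]],[[0,0,0],[0,0,0]],[[0,0,0],[0,0,0]]]' 1 25
python3 g.py .5812 -.2161 .0669 3.7 35
```

```text
time: 6.3
position: [0.5807, -0.2156, 0.0671]
tool_rot: [0.082, -2.529, 0.025]
ft_force: [-1.6, 3.7, -0.7]
grip_width: 0.505
turn [ 0.04 -0.01  0.03] then shift [-0.5 -0.6 -0.1] | shift now [-0.5 -0.6 -0.1] t 6.3 q [-0.06  0.87  0.48  1.2  -0.12  1.71  2.03] F [-1.6  3.7 -0.7] w 0.505
```

```bash
python3 -m inch '[[[0,0,0],[0,0,0]],[[0,0,0],[0,0,0]],[[0,0,0],[0,0,0]],[[0,0,0],[0,0,0]],[[0,0,0],[0,0,0]],[[0,0,0],[0,0,0]],[[0,0,0],[0,0,0]],[[0,0,0],[0,0,0]],[[0,0,0],[0,0,0]],[[0,0,0],[0,0,0]]]' 
python3 g.py .5812 -.2161 .0669 3.7 35
python3 - <<'E'
from h import *
S=cam("side")
cv2.imwrite("pics/p5.png",cv2.resize(S["image"][210:340,270:400,::-1],(600,600),interpolation=cv2.INTER_CUBIC))
E
```

```text
time: 7.3
position: [0.5807, -0.2156, 0.0671]
tool_rot: [0.082, -2.529, 0.025]
ft_force: [-1.3, 4.6, 0.6]
grip_width: 0.503
turn [ 0.04 -0.01  0.04] then shift [-0.4 -0.6 -0.1] | shift now [-0.4 -0.6 -0.1] t 7.3 q [-0.06  0.87  0.48  1.2  -0.12  1.71  2.03] F [-1.3  4.6  0.6] w 0.503
```

View pics/p5.png

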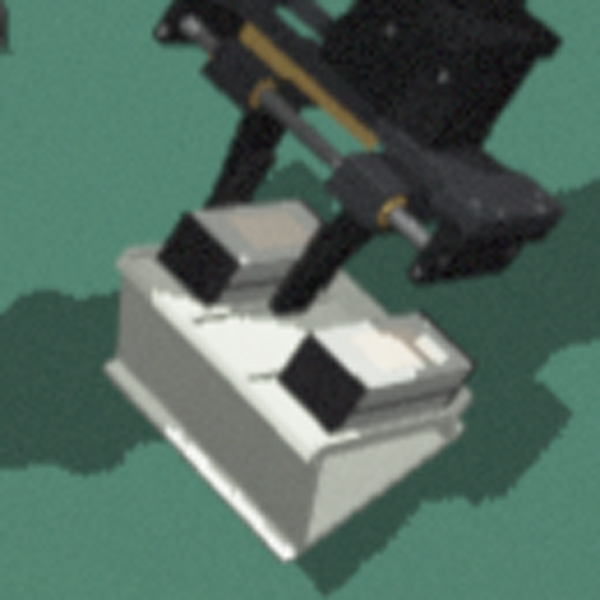

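The picture shows the fingers about the module, but the width (0.503 = 44 mm, not 36) says that the tips have closed on the ribs. Ease off, rise 6 mm, and close again.

```bash
python3 -m inch '[[[0,0,0],[0,0,0]],[[0,0,0],[0,0,0]],[[0,0,0],[0,0,0]],[[0,0,0],[0,0,0]],[[0,0,-2],[0,0,0]],[[0,0,-2],[0,0,0]],[[0,0,-2],[0,0,0]],[[0,0,0],[0,0,0]],[[0,0,0],[0,0,0]],[[0,0,0],[0,0,0]]]' 0.42
python3 -m inch '[[[0,0,0],[0,0,0]],[[0,0,0],[0,0,0]],[[0,0,0],[0,0,0]],[[0,0,0],[0,0,0]],[[0,0,0],[0,0,0]],[[0,0,0],[0,0,0]],[[0,0,0],[0,0,0]],[[0,0,0],[0,0,0]],[[0,0,0],[0,0,0]],[[0,0,0],[0,0,0]]]' 1 25
python3 g.py .5812 -.2161 .0669 3.7 35
```

```text
time: 8.35
position: [0.5842, -0.2159, 0.072]
tool_rot: [0.082, -2.53, 0.026]
ft_force: [0.2, -0.1, 0.2]
grip_width: 0.578
time: 9.35
position: [0.5841, -0.2156, 0.072]
tool_rot: [0.082, -2.529, 0.025]
ft_force: [-1.0, 2.5, 0.4]
grip_width: 0.409
turn [ 0.02 -0.01  0.02] then shift [-0.5 -0.3  5.9] | shift now [-0.5 -0.3  5.9] t 9.35 q [-0.06  0.87  0.48  1.18 -0.12  1.73  2.03] F [-1.   2.5  0.4] w 0.409
```

Gripped on the module (0.409 = 35.6 mm). Lift along the normal, level it, and raise.

```bash
python3 -m inch '[[[0,0,-5],[0,0,0]],[[0,0,-15],[0,0,0]],[[0,0,-30],[0,0,0]],[[0,0,-30],[0,0,0]],[[0,0,0],[0,-7,0]],[[0,0,0],[0,-7,0]],[[0,0,0],[0,-7,0]],[[0,0,0],[0,-7,0]],[[0,0,0],[0,-7,0]],[[0,0,-20],[0,0,0]]]'
python3 g.py .5 .05 .2 6.2 0
```

```text
time: 10.35
position: [0.6215, -0.2142, 0.153]
tool_rot: [0.092, -3.131, -0.006]
ft_force: [-1.0, 0.2, -2.9]
grip_width: 0.409
turn [ 0.24 -0.51 -2.82] then shift [ 92.3 275.7 -47. ] | shift now [106.2 271.  -45. ] t 10.35 q [-0.08  0.42  0.49  1.55 -0.21  1.24  2.07] F [-1.   0.2 -2.9] w 0.409
```

```bash
python3 -m inch '[[[0,0,-5],[0,-0.5,-2.8]],[[13,40,-6],[0,0,0]],[[13,40,-6],[0,0,0]],[[13,40,-6],[0,0,0]],[[13,40,-6],[0,0,0]],[[13,40,-6],[0,0,0]],[[13,40,-6],[0,0,0]],[[14,36,-6],[0,0,0]],[[-15,40,0],[0,0,0]],[[-15,40,0],[0,0,0]]]'
python3 g.py .59 .2863 .13 6.2 0
```

```text
time: 11.35
position: [0.5277, 0.1344, 0.2049]
tool_rot: [-0.176, 3.126, 0.001]
ft_force: [1.6, 0.1, -3.0]
grip_width: 0.412
turn [0.01 0.61 0.25] then shift [-78.3 144.3  74.9] | shift now [-78.2 143.9  75.8] t 11.35 q [-0.55  0.11  0.27  1.78 -0.03  1.25  1.41] F [ 1.6  0.1 -3. ] w 0.412
```

```bash
python3 -m inch '[[[-10,18,10],[0,0,0]],[[-10,18,10],[0,0,0]],[[-10,18,10],[0,0,0]],[[-10,18,10],[0,0,0]],[[-10,18,10],[0,0,0]],[[-10,18,10],[0,0,0]],[[-10,18,10],[0,0,0]],[[0,5,0],[0,0,0]],[[0,0,0],[0,0,0]],[[0,0,0],[0,0,0]]]'
python3 g.py .59 .2863 .13 6.2 0
python3 - <<'E'
from h import *
T=cam("top");S=cam("side")
a=T["image"][130:280,90:240];b=S["image"][70:220,120:270]
cv2.imwrite("pics/p6.png",cv2.resize(np.hstack([a,b])[:,:,::-1],(800,400),interpolation=cv2.INTER_CUBIC))
E
```

```text
time: 12.35
position: [0.5834, 0.2705, 0.1351]
tool_rot: [-0.176, 3.127, -0.001]
ft_force: [-0.8, -0.6, -2.4]
grip_width: 0.412
turn [-0.06  0.53  0.24] then shift [-8.3 15.   5.1] | shift now [-8.3 15.   5.1] t 12.35 q [-0.65  0.37  0.21  1.61 -0.08  1.16  1.26] F [-0.8 -0.6 -2.4] w 0.412
```

View pics/p6.png

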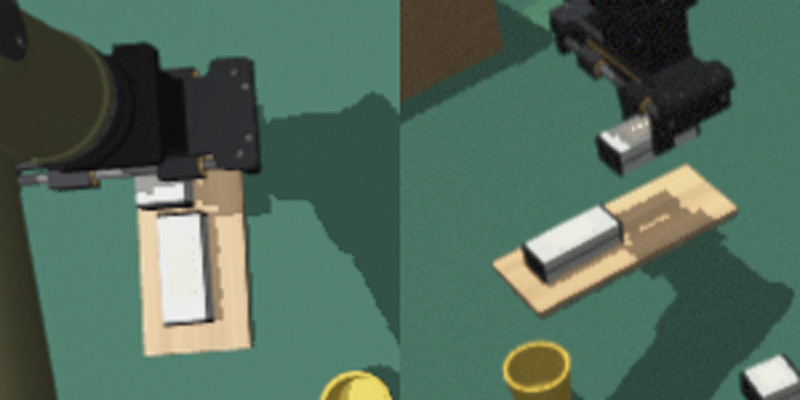

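Picture: in both views the near end of the held module shows (top ≈(163,195), side ≈(612,150)), level and roughly in line with the laid one. I measure its visible white top against the laid module in the same view, which cancels the bias.

```bash
python3 - <<'E'
from h import *
T=cam("top");s=ctrl.get_state();p=s["position"];print(p,Ro.from_rotvec(s["tool_rot"]).as_matrix()[:,1].round(3))
rl,_=blob(T,(130,200,60,60),.038);print("laid",rl)
a=np.radians(rl[2]);e=np.array([[np.cos(a),np.sin(a)],[-np.sin(a),np.cos(a)]])
c=np.array(rl[0])
for z in(.136,.142):
    r,b=blob(T,(136,190,30,19),z,lo=140);print("held",r,"\n in laid frame",((b-c)@e.T).round(1))
print("tcp in laid",(e@(p[:2]*1000-c)).round(1))
E
```

```text
[0.58345108 0.27055894 0.13535026] [-0.112  0.994 -0.   ]
laid ((490.6331481933594, 277.6558532714844), (88.99146270751953, 37.10433578491211), 6.358179569244385)
held ((547.4178466796875, 267.14996337890625), (20.557355880737305, 36.69968032836914), 3.80706787109375) 
 in laid frame [[ 45.8   2.1]
 [ 44.2 -34.6]
 [ 64.7 -35.5]
 [ 66.4   1.1]]
held ((546.8905639648438, 265.2020568847656), (20.39750099182129, 36.41442108154297), 3.8072400093078613) 
 in laid frame [[ 45.2   0. ]
 [ 43.5 -36.3]
 [ 63.9 -37.3]
 [ 65.5  -0.9]]
tcp in laid [ 91.5 -17.3]
```

```bash
python3 g.py .591 .2884 .13 6.4 0
python3 -m inch '[[[-4,9,2],[0,0.5,0]],[[-4,9,2],[0,0,0]],[[0,0,0],[0,0,0]],[[0,0,0],[0,0,0]],[[0,0,0],[0,0,0]],[[0,0,0],[0,0,0]],[[0,0,0],[0,0,0]],[[0,0,0],[0,0,0]],[[0,0,0],[0,0,0]],[[0,0,0],[0,0,0]]]'
python3 g.py .591 .2884 .09 6.4 0
```

```text
turn [-0.02  0.56  0.01] then shift [-9.5 16.9  5.4] | shift now [-9.4 16.9  5.4] t 12.5 q [-0.64  0.37  0.21  1.61 -0.08  1.16  1.26] F [-0.3 -0.9 -2.8] w 0.42
time: 13.5
position: [0.5889, 0.2906, 0.1306]
tool_rot: [-0.178, 3.136, -0.0]
ft_force: [0.0, 1.2, -3.2]
grip_width: 0.411
turn [-0.01  0.01  0.1 ] then shift [-1.8 -2.4 40.6] | shift now [-1.8 -2.4 40.6] t 13.5 q [-0.66  0.4   0.2   1.57 -0.09  1.17  1.25] F [ 0.   1.2 -3.2] w 0.411
```

```bash
python3 -m inch '[[[-2,-2,10],[0,0,0]],[[0,0,12],[0,0,0]],[[0,0,12],[0,0,0]],[[0,0,12],[0,0,0]],[[0,0,12],[0,0,0]],[[0,0,12],[0,0,0]],[[0,0,4],[0,0,0]],[[0,0,0],[0,0,0]],[[0,0,0],[0,0,0]],[[0,0,0],[0,0,0]]]'
python3 g.py .591 .2884 .04 6.4 0
```

```text
time: 14.5
position: [0.5918, 0.2892, 0.0575]
tool_rot: [-0.178, 3.135, 0.001]
ft_force: [-0.1, 0.6, -2.4]
grip_width: 0.41
turn [0.02 0.09 0.1 ] then shift [ 0.8 -0.7 17.5] | shift now [ 0.9 -0.7 17.5] t 14.5 q [-0.65  0.48  0.19  1.63 -0.1   1.05  1.26] F [-0.1  0.6 -2.4] w 0.41
```

```bash
python3 -m inch '[[[1,-1,3],[0,0,0]],[[0,0,3],[0,0,0]],[[0,0,3],[0,0,0]],[[0,0,3],[0,0,0]],[[0,0,2],[0,0,0]],[[0,0,1],[0,0,0]],[[0,0,1],[0,0,0]],[[0,0,1],[0,0,0]],[[0,0,0],[0,0,0]],[[0,0,0],[0,0,0]]]'
python3 g.py .591 .2884 .04 6.4 0
```

```text
time: 15.5
position: [0.5903, 0.2878, 0.0397]
tool_rot: [-0.178, 3.136, -0.0]
ft_force: [0.1, 0.1, -2.6]
grip_width: 0.409
turn [-0.01  0.01  0.1 ] then shift [-0.7  0.5 -0.3] | shift now [-0.7  0.5 -0.3] t 15.5 q [-0.64  0.49  0.19  1.64 -0.11  1.01  1.27] F [ 0.1  0.1 -2.6] w 0.409
```

```bash
python3 -m inch '[[[0,0,1],[0,0,0]],[[0,0,1],[0,0,0]],[[0,0,1],[0,0,0]],[[0,0,1],[0,0,0]],[[0,0,0],[0,0,0]],[[0,0,0],[0,0,0]],[[0,0,0],[0,0,0]],[[0,0,0],[0,0,0]],[[0,0,0],[0,0,0]],[[0,0,0],[0,0,0]]]'
python3 g.py .591 .2884 .036 6.4 0
```

```text
time: 16.5
position: [0.5903, 0.2878, 0.0362]
tool_rot: [-0.178, 3.136, -0.0]
ft_force: [-3.3, -0.8, 5.8]
grip_width: 0.414
turn [-0.   0.   0.1] then shift [-0.8  0.5  0.2] | shift now [-0.8  0.5  0.2] t 16.5 q [-0.64  0.5   0.19  1.64 -0.11  1.01  1.27] F [-3.3 -0.8  5.8] w 0.414
```

Touchdown felt (+8 N). Release and rise.

```bash
python3 -m inch '[[[0,0,0],[0,0,0]],[[0,0,0],[0,0,0]],[[0,0,0],[0,0,0]],[[0,0,0],[0,0,0]],[[0,0,0],[0,0,0]],[[0,0,-5],[0,0,0]],[[0,0,-15],[0,0,0]],[[0,0,-40],[0,0,0]],[[0,0,-45],[0,0,0]],[[0,0,-45],[0,0,0]]]' 0.3
python3 -m inch '[[[0,-45,0],[0,0,0]],[[0,-45,0],[0,0,0]],[[0,-45,0],[0,0,0]],[[0,-45,0],[0,0,0]],[[0,-45,0],[0,0,0]],[[0,-45,0],[0,0,0]],[[0,-45,0],[0,0,0]],[[0,-45,0],[0,0,0]],[[-5,-45,0],[0,0,2.7]],[[-5,-45,0],[0,0,0]]]'
python3 g.py .644 -.292 .152 3.7 35
python3 - <<'E'
from h import *
T=cam("top");S=cam("side")
r,_=blob(T,(130,200,60,60),.038);print("laid",r)
r2,_=blob(T,(130,155,60,53),.038);print("full",r2)
rs,_=blob(S,(155,135,60,50),.038);print("S both",rs)
a=T["image"][130:280,90:240];b=S["image"][110:200,150:250]
cv2.imwrite("pics/p7.png",np.hstack([cv2.resize(a[:,:,::-1],(400,400)),cv2.resize(b[:,:,::-1],(400,400))]))
E
```

```text
time: 17.5
position: [0.5903, 0.2876, 0.1885]
tool_rot: [-0.178, 3.136, 0.0]
ft_force: [0.8, -0.4, 0.1]
grip_width: 0.7
time: 18.5
position: [0.6497, -0.1602, 0.1876]
tool_rot: [-0.103, 3.137, -0.0]
ft_force: [0.5, 1.0, 0.2]
grip_width: 0.7
turn [-3.000e-02  3.514e+01  7.000e-02] then shift [  -8.8 -131.2   37.3] | shift now [  14.4 -131.1   35.6] t 18.5 q [-0.12  0.4   0.42  1.48 -0.17  1.29  1.96] F [0.5 1.  0.2] w 0.7
laid ((490.6123046875, 277.7260437011719), (88.90057373046875, 36.95771789550781), 6.468587875366211)
full ((588.817626953125, 288.1961975097656), (88.67620086669922, 37.06346130371094), 6.732916355133057)
S both ((491.7477111816406, 273.3015441894531), (88.31620788574219, 39.7882080078125), 6.331243991851807)
```

View pics/p7.png

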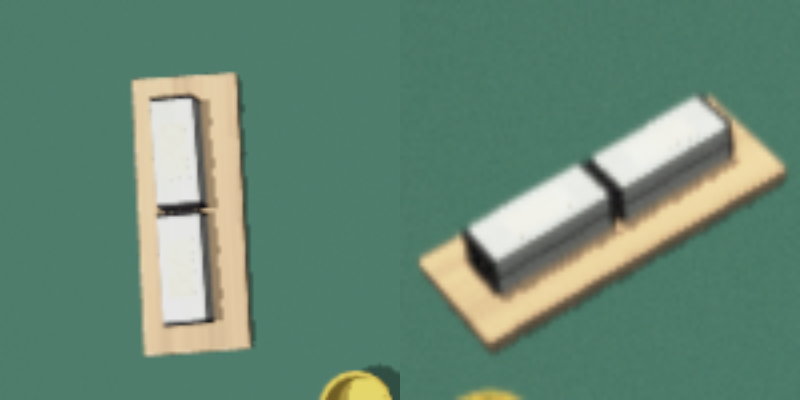

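Picture: full module lies end to end with the laid one (joint at about (183,210)); measured 98.8 mm along, −0.5 mm sideways, 0.3° off. Now the second full module.

```bash
python3 -m inch '[[[0,-33,0],[0,7,0]],[[0,-33,0],[0,7,0]],[[0,-33,0],[0,7,0]],[[0,-32,0],[0,7,0]],[[0,0,0],[0,7,0]],[[-4,0,22],[0,0,0]],[[-4,0,22],[0,0,0]],[[0,0,0],[0,0,0]],[[0,0,0],[0,0,0]],[[0,0,0],[0,0,0]]]'
python3 g.py .588 -.2954 .0728 3.7 35
```

```text
time: 19.6
position: [0.6396, -0.2903, 0.1475]
tool_rot: [0.085, -2.534, 0.029]
ft_force: [-0.4, -0.6, 0.8]
grip_width: 0.701
turn [-0.17  0.25  0.07] then shift [-0.3 -1.8 90.9] | shift now [ 0.1 -1.5 90.9] t 19.6 q [ 0.1   0.97  0.46  0.82 -0.08  1.94  2.11] F [-0.4 -0.6  0.8] w 0.701
```

```bash
python3 -m inch '[[[0,-1,12],[0,0,0]],[[0,0,14],[0,0,0]],[[0,0,14],[0,0,0]],[[0,0,14],[0,0,0]],[[0,0,14],[0,0,0]],[[0,0,10],[0,0,0]],[[0,0,4],[0,0,0]],[[0,0,0],[0,0,0]],[[0,0,0],[0,0,0]],[[0,0,0],[0,0,0]]]'
python3 g.py .588 -.2954 .0728 3.7 35
```

```text
time: 20.6
position: [0.5925, -0.2947, 0.0781]
tool_rot: [0.084, -2.532, 0.028]
ft_force: [1.0, 0.3, -0.4]
grip_width: 0.703
turn [-0.13  0.12  0.08] then shift [ 0.6 -0.4  6.9] | shift now [ 0.7 -0.4  6.9] t 20.6 q [ 0.07  0.92  0.46  1.06 -0.07  1.76  2.11] F [ 1.   0.3 -0.4] w 0.703
```

```bash
python3 -m inch '[[[1,0,2],[0,0,0]],[[0,0,2],[0,0,0]],[[0,0,2],[0,0,0]],[[0,0,1],[0,0,0]],[[0,0,0],[0,0,0]],[[0,0,0],[0,0,0]],[[0,0,0],[0,0,0]],[[0,0,0],[0,0,0]],[[0,0,0],[0,0,0]],[[0,0,0],[0,0,0]]]'
python3 g.py .588 -.2954 .0728 3.7 35
python3 -m inch '[[[0,0,0],[0,0,0]],[[0,0,0],[0,0,0]],[[0,0,0],[0,0,0]],[[0,0,0],[0,0,0]],[[0,0,0],[0,0,0]],[[0,0,0],[0,0,0]],[[0,0,0],[0,0,0]],[[0,0,0],[0,0,0]],[[0,0,0],[0,0,0]],[[0,0,0],[0,0,0]]]' 1 25
```

```text
time: 21.6
position: [0.587, -0.295, 0.0724]
tool_rot: [0.084, -2.53, 0.027]
ft_force: [-0.2, 0.4, 0.7]
grip_width: 0.696
turn [-0.1   0.05  0.08] then shift [-0.5 -0.5 -0.9] | shift now [-0.5 -0.5 -0.9] t 21.6 q [ 0.07  0.92  0.46  1.09 -0.07  1.74  2.11] F [-0.2  0.4  0.7] w 0.696
time: 22.6
position: [0.587, -0.295, 0.0723]
tool_rot: [0.084, -2.53, 0.027]
ft_force: [0.9, -0.2, 0.9]
grip_width: 0.415
```

```bash
python3 -m inch '[[[0,0,-5],[0,0,0]],[[0,0,-15],[0,0,0]],[[0,0,-35],[0,0,0]],[[0,0,-35],[0,0,0]],[[0,0,0],[0,-7,0]],[[0,0,0],[0,-7,0]],[[0,0,0],[0,-7,0]],[[0,0,0],[0,-7,0]],[[0,0,0],[0,-7,0]],[[0,0,-20],[0,0,0]]]'
python3 g.py .5 .05 .2 6.4 0
```

```text
time: 23.6
position: [0.6298, -0.292, 0.1615]
tool_rot: [0.095, -3.132, -0.007]
ft_force: [-1.0, -0.4, -2.5]
grip_width: 0.408
turn [ 0.3  -0.47 -2.94] then shift [ 90.9 354.4 -38.5] | shift now [109.3 349.4 -35.9] t 23.6 q [ 0.08  0.49  0.44  1.43 -0.21  1.28  2.17] F [-1.  -0.4 -2.5] w 0.408
```

```bash
python3 -m inch '[[[0,0,-10],[0,-0.5,-2.9]],[[13,40,-5],[0,0,0]],[[13,42,-5],[0,0,0]],[[13,42,-5],[0,0,0]],[[13,42,-4],[0,0,0]],[[13,42,-4],[0,0,0]],[[13,42,-4],[0,0,0]],[[13,42,-4],[0,0,0]],[[0,42,0],[0,0,0]],[[0,42,0],[0,0,0]]]'
python3 g.py .541 .283 .16 6.4 0
```

```text
time: 24.6
position: [0.503, 0.0726, 0.2067]
tool_rot: [-0.183, 3.126, 0.0]
ft_force: [1.1, 0.5, -1.6]
grip_width: 0.415
turn [-0.02  0.59  0.29] then shift [-61.2 204.8  46.7] | shift now [-61.8 204.5  47.2] t 24.6 q [-0.4   0.03  0.21  1.86 -0.    1.25  1.5 ] F [ 1.1  0.5 -1.6] w 0.415
```

```bash
python3 -m inch '[[[-10,33,8],[0,0.5,0.3]],[[-10,33,8],[0,0,0]],[[-10,33,8],[0,0,0]],[[-10,33,8],[0,0,0]],[[-10,33,8],[0,0,0]],[[-10,33,7],[0,0,0]],[[0,0,0],[0,0,0]],[[0,0,0],[0,0,0]],[[0,0,0],[0,0,0]],[[0,0,0],[0,0,0]]]'
python3 g.py .541 .283 .16 6.4 0
python3 - <<'E'
from h import *
T=cam("top");S=cam("side")
a=T["image"][130:280,90:240];b=S["image"][70:220,120:270]
cv2.imwrite("pics/p8.png",cv2.resize(np.hstack([a,b])[:,:,::-1],(800,400),interpolation=cv2.INTER_CUBIC))
E
```

```text
time: 25.6
position: [0.5417, 0.2731, 0.1594]
tool_rot: [-0.172, 3.136, -0.002]
ft_force: [0.4, 0.1, -1.5]
grip_width: 0.405
turn [-0.07  0.07 -0.12] then shift [-0.4  9.9 -0.6] | shift now [-0.4  9.9 -0.6] t 25.6 q [-0.58  0.28  0.08  1.67 -0.02  1.19  1.19] F [ 0.4  0.1 -1.5] w 0.405
```

View pics/p8.png

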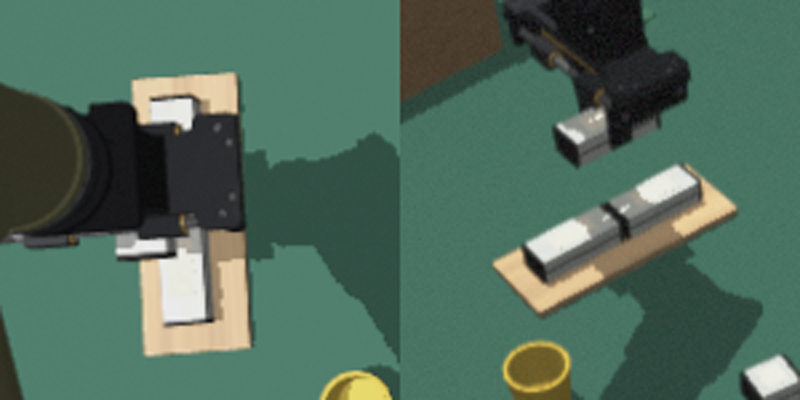

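Held module's near end shows at top-view (145,245), beyond the laid module's end line; measuring that edge.

```bash
python3 - <<'E'
from h import *
T=cam("top");p=ctrl.get_state()["position"]
g=cv2.cvtColor(T["image"],cv2.COLOR_RGB2GRAY).astype(int)
print(g[216:230,136:150:2])
pts=[]
for u in range(137,148):
    col=g[218:229,u];i=[k for k in range(1,11) if col[k-1]>=130>col[k]]
    if i:k=i[0];pts.append((u,218+k-1+(col[k-1]-130)/(col[k-1]-col[k])))
P=plane(T,pts,.1614)[:,:2]*1000;a=np.radians(6.4);e=np.array([[np.cos(a),np.sin(a)],[-np.sin(a),np.cos(a)]]);c=[490.6,277.5]
print(((P-c)@e.T).round(1),"tcp",(e@(p[:2]*1000-c)).round(1),p)
E
```

```text
[[ 48  49  54  41  44  44  44]
 [ 99  98 115  45  44  44  45]
 [149 149 143  42  41  40  36]
 [160 160 152  61  53  52 102]
 [160 159 181 214 215 215 217]
 [159 159 189 233 233 234 234]
 [159 159 223 233 234 234 234]
 [219 219 233 233 234 234 234]
 [232 229 227 203 190 173 170]
 [168 159 157 124 105  75  67]
 [ 65  57  57  56  52  45  45]
 [ 56  37  38  55 118 131 156]
 [101  98  99 144 198 199 200]
 [112 112 112 160 212 211 208]]
[[  7.1   1.8]
 [  6.9  -0.1]
 [  6.8  -2. ]
 [  6.6  -3.9]
 [  6.6  -5.8]
 [  6.9  -7.7]
 [  7.   -9.6]
 [  7.  -11.5]
 [  7.2 -13.5]
 [  7.2 -15.4]
 [  7.1 -17.3]] tcp [50.2 -9.3] [0.54147679 0.27385055 0.15936721]
```

```bash
python3 -m inch '[[[3,4,4],[0,0,-0.1]],[[0,4,6],[0,0,0]],[[0,0,10],[0,0,0]],[[0,0,10],[0,0,0]],[[0,0,10],[0,0,0]],[[0,0,10],[0,0,0]],[[0,0,10],[0,0,0]],[[0,0,0],[0,0,0]],[[0,0,0],[0,0,0]],[[0,0,0],[0,0,0]]]'
python3 g.py .5386 .2828 .07 6.4 0
```

```text
time: 26.75
position: [0.5378, 0.2826, 0.0995]
tool_rot: [-0.178, 3.135, -0.0]
ft_force: [-0.6, -0.7, -0.6]
grip_width: 0.414
turn [-0.02  0.1   0.11] then shift [-0.8  0.1 29.5] | shift now [-0.8  0.1 29.5] t 26.75 q [-0.59  0.33  0.08  1.73 -0.03  1.08  1.18] F [-0.6 -0.7 -0.6] w 0.414
```

```bash
python3 -m inch '[[[-1,0,5],[0,0,0]],[[0,0,6],[0,0,0]],[[0,0,6],[0,0,0]],[[0,0,5],[0,0,0]],[[0,0,4],[0,0,0]],[[0,0,2],[0,0,0]],[[0,0,1],[0,0,0]],[[0,0,0],[0,0,0]],[[0,0,0],[0,0,0]],[[0,0,0],[0,0,0]]]'
python3 g.py .5386 .2828 .07 6.4 0
```

```text
time: 27.75
position: [0.5385, 0.2825, 0.0702]
tool_rot: [-0.178, 3.135, -0.001]
ft_force: [0.1, -0.0, -2.0]
grip_width: 0.413
turn [-0.03  0.07  0.12] then shift [-0.1  0.2  0.2] | shift now [-0.1  0.2  0.2] t 27.75 q [-0.59  0.37  0.07  1.75 -0.03  1.03  1.18] F [ 0.1 -0.  -2. ] w 0.413
```

```bash
python3 -m inch '[[[0,0,1],[0,0,0]],[[0,0,1],[0,0,0]],[[0,0,1],[0,0,0]],[[0,0,1],[0,0,0]],[[0,0,1],[0,0,0]],[[0,0,1],[0,0,0]],[[0,0,0],[0,0,0]],[[0,0,0],[0,0,0]],[[0,0,0],[0,0,0]],[[0,0,0],[0,0,0]]]'
python3 g.py .5386 .2828 .07 6.4 0
```

```text
time: 28.75
position: [0.5385, 0.2825, 0.064]
tool_rot: [-0.178, 3.136, -0.001]
ft_force: [0.0, -0.4, -2.4]
grip_width: 0.409
turn [-0.04  0.05  0.12] then shift [-0.2  0.3 -6. ] | shift now [-0.2  0.3 -6. ] t 28.75 q [-0.59  0.37  0.07  1.75 -0.03  1.02  1.18] F [ 0.  -0.4 -2.4] w 0.409
```

```bash
python3 -m inch '[[[0,0,1],[0,0,0]],[[0,0,0.5],[0,0,0]],[[0,0,0.5],[0,0,0]],[[0,0,0],[0,0,0]],[[0,0,0],[0,0,0]],[[0,0,0],[0,0,0]],[[0,0,0],[0,0,0]],[[0,0,0],[0,0,0]],[[0,0,0],[0,0,0]],[[0,0,0],[0,0,0]]]'
python3 g.py .5386 .2828 .07 6.4 0
```

```text
time: 29.75
position: [0.5385, 0.2825, 0.0629]
tool_rot: [-0.178, 3.135, -0.001]
ft_force: [-1.7, -0.9, 5.4]
grip_width: 0.407
turn [-0.03  0.06  0.11] then shift [-0.1  0.3 -7.1] | shift now [-0.1  0.3 -7.1] t 29.75 q [-0.59  0.37  0.07  1.75 -0.03  1.01  1.18] F [-1.7 -0.9  5.4] w 0.407
```

Contact (+8 N). Release, rise, and go towards half A.

```bash
python3 -m inch '[[[0,0,0],[0,0,0]],[[0,0,0],[0,0,0]],[[0,0,0],[0,0,0]],[[0,0,0],[0,0,0]],[[0,0,0],[0,0,0]],[[0,0,-5],[0,0,0]],[[0,0,-15],[0,0,0]],[[0,0,-35],[0,0,0]],[[0,0,-35],[0,0,0]],[[0,-20,-10],[0,0,5]]]' 0.3
python3 -m inch '[[[0,-40,0],[0,0,4.8]],[[0,-40,0],[0,0,0]],[[0,-40,0],[0,0,0]],[[0,-40,0],[0,0,0]],[[0,-40,0],[0,0,0]],[[0,-35,0],[0,0,0]],[[0,0,10],[0,0,0]],[[0,0,10],[0,0,0]],[[0,0,0],[0,0,0]],[[0,0,0],[0,0,0]]]'
python3 g.py .558 .0175 .026 -3.4 0
python3 - <<'E'
from h import *
T=cam("top")
b=(130,150,60,110)
for z in(.066,):
    r,bx=blob(T,b,z);print(r)
x,y,w,h=b;cv2.imwrite("pics/p9.png",cv2.resize(T["image"][140:290,110:310,::-1],(800,600),interpolation=cv2.INTER_CUBIC))
E
```

```text
time: 30.75
position: [0.542, 0.2671, 0.168]
tool_rot: [-0.046, 3.133, 0.009]
ft_force: [0.4, 0.9, -0.2]
grip_width: 0.698
time: 31.75
position: [0.5303, 0.0296, 0.142]
tool_rot: [0.086, 3.14, -0.001]
ft_force: [-0.3, 0.7, 0.3]
grip_width: 0.7
turn [-0.02  0.01  0.26] then shift [-28.3 -10.4 116. ] | shift now [-28.3 -10.5 116. ] t 31.75 q [-0.34  0.14  0.25  1.88 -0.04  1.13  1.44] F [-0.3  0.7  0.3] w 0.7
((539.4760131835938, 283.1901550292969), (88.653076171875, 36.830352783203125), 6.457079887390137)
```

View pics/p9.png

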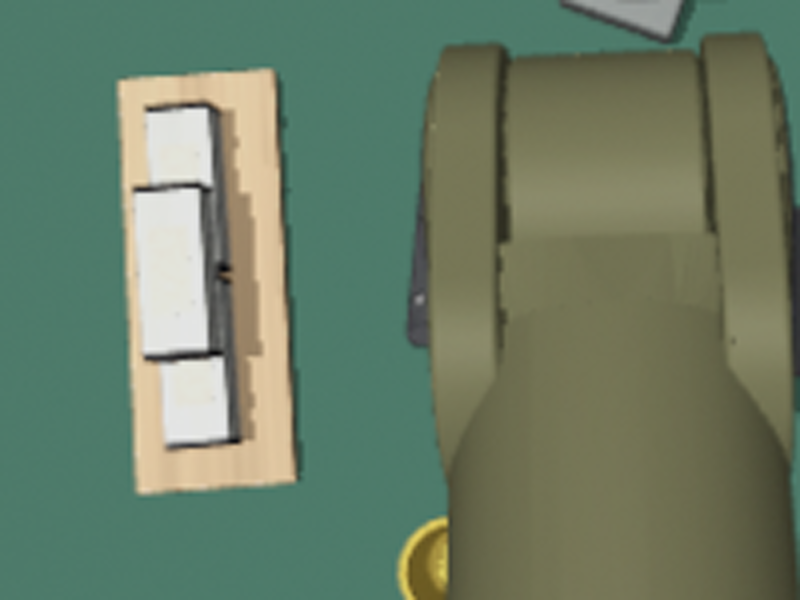

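Upper full module sits centred: 49.2 mm along the laid frame, sideways ≈0, 0.1° off (picture: seated squarely across the joint, stand base at (625,15) clear of the arm). Descend on half A.

```bash
python3 -m inch '[[[-14,-5,0],[0,0,0.2]],[[-14,-5,10],[0,0,0]],[[0,0,20],[0,0,0]],[[0,0,20],[0,0,0]],[[0,0,20],[0,0,0]],[[0,0,20],[0,0,0]],[[0,0,15],[0,0,0]],[[0,0,6],[0,0,0]],[[0,0,0],[0,0,0]],[[0,0,0],[0,0,0]]]'
python3 g.py .558 .0175 .025 -3.4 0
```

```text
time: 32.8
position: [0.5586, 0.0164, 0.0319]
tool_rot: [0.095, 3.138, -0.001]
ft_force: [-0.4, -0.5, -0.0]
grip_width: 0.7
turn [-0.02  0.12 -0.07] then shift [0.7 1.1 6.9] | shift now [0.7 1.1 6.9] t 32.8 q [-0.3   0.33  0.26  1.9  -0.1   0.92  1.51] F [-0.4 -0.5 -0. ] w 0.7
```

```bash
python3 -m inch '[[[0,1,3],[0,0,0]],[[0,0,2],[0,0,0]],[[0,0,2],[0,0,0]],[[0,0,0],[0,0,0]],[[0,0,0],[0,0,0]],[[0,0,0],[0,0,0]],[[0,0,0],[0,0,0]],[[0,0,0],[0,0,0]],[[0,0,0],[0,0,0]],[[0,0,0],[0,0,0]]]' 0.4
python3 -m inch '[[[0,0,0],[0,0,0]],[[0,0,0],[0,0,0]],[[0,0,0],[0,0,0]],[[0,0,0],[0,0,0]],[[0,0,0],[0,0,0]],[[0,0,0],[0,0,0]],[[0,0,0],[0,0,0]],[[0,0,-3],[0,0,0]],[[0,0,-12],[0,0,0]],[[0,0,-35],[0,0,0]]]' 1 25
python3 g.py .558 .0175 .025 -3.4 0
```

```text
time: 33.8
position: [0.558, 0.0173, 0.0241]
tool_rot: [0.095, 3.139, -0.001]
ft_force: [0.1, 0.3, 0.1]
grip_width: 0.605
time: 34.8
position: [0.5551, 0.0171, 0.0721]
tool_rot: [-0.095, -3.134, 0.003]
ft_force: [0.5, 0.8, -1.5]
grip_width: 0.414
turn [-0.12 -0.34 -0.08] then shift [-2.8  0.5 47.1] | shift now [-3.1  0.7 47.1] t 34.8 q [-0.31  0.27  0.26  1.88 -0.08  1.01  1.5 ] F [ 0.5  0.8 -1.5] w 0.414
```

```bash
python3 -m inch '[[[0,0,-30],[0,0,0]],[[0,10,-30],[0,0,-2]],[[0,35,-20],[0,0,-2]],[[0,40,0],[0,0,-2]],[[0,40,0],[0,0,-2]],[[0,40,0],[0,0,-1.8]],[[0,40,0],[0,0,0]],[[-10,30,0],[0,0,0]],[[-15,15,0],[0,0,0]],[[-15,0,0],[0,0,0]]]'
python3 g.py .6128 .2912 .13 6.4 0
```

```text
time: 35.8
position: [0.5835, 0.2756, 0.1548]
tool_rot: [-0.182, 3.135, 0.002]
ft_force: [0.4, 0.0, -1.1]
grip_width: 0.413
turn [0.09 0.06 0.25] then shift [-30.8  12.3  24.8] | shift now [-30.9  12.1  24.9] t 35.8 q [-0.57  0.36  0.11  1.58 -0.04  1.21  1.24] F [ 0.4  0.  -1.1] w 0.413
```

```bash
python3 -m inch '[[[-12,5,10],[0,0,0.2]],[[-11,5,10],[0,0,0]],[[0,0,6],[0,0,0]],[[0,0,0],[0,0,0]],[[0,0,0],[0,0,0]],[[0,0,0],[0,0,0]],[[0,0,0],[0,0,0]],[[0,0,0],[0,0,0]],[[0,0,0],[0,0,0]],[[0,0,0],[0,0,0]]]'
python3 g.py .6128 .2912 .07 6.4 0
```

```text
time: 36.8
position: [0.6063, 0.2834, 0.1281]
tool_rot: [-0.168, 3.136, -0.001]
ft_force: [0.1, 0.3, -1.4]
grip_width: 0.411
turn [-0.04  0.05 -0.28] then shift [-7.3  7.  58.1] | shift now [-7.2  7.1 58.1] t 36.8 q [-0.56  0.43  0.11  1.54 -0.05  1.18  1.23] F [ 0.1  0.3 -1.4] w 0.411
```

```bash
python3 -m inch '[[[-7,7,0],[0,0,-0.2]],[[0,0,4],[0,0,0]],[[0,0,8],[0,0,0]],[[0,0,8],[0,0,0]],[[0,0,8],[0,0,0]],[[0,0,4],[0,0,0]],[[0,0,0],[0,0,0]],[[0,0,0],[0,0,0]],[[0,0,0],[0,0,0]],[[0,0,0],[0,0,0]]]'
python3 g.py .6128 .2912 .07 6.4 0
```

```text
time: 37.8
position: [0.6129, 0.2912, 0.0965]
tool_rot: [-0.173, 3.135, -0.0]
ft_force: [0.1, -0.0, -1.7]
grip_width: 0.411
turn [-0.02  0.09 -0.09] then shift [ 0.1 -0.  26.5] | shift now [ 0.1 -0.  26.5] t 37.8 q [-0.56  0.47  0.11  1.54 -0.05  1.13  1.23] F [ 0.1 -0.  -1.7] w 0.411
```

```bash
python3 -m inch '[[[0,0,4],[0,0,0]],[[0,0,5],[0,0,0]],[[0,0,5],[0,0,0]],[[0,0,5],[0,0,0]],[[0,0,5],[0,0,0]],[[0,0,3],[0,0,0]],[[0,0,2],[0,0,0]],[[0,0,1],[0,0,0]],[[0,0,0],[0,0,0]],[[0,0,0],[0,0,0]]]'
python3 g.py .6128 .2912 .062 6.4 0
```

```text
time: 38.8
position: [0.6128, 0.2911, 0.0662]
tool_rot: [-0.173, 3.136, -0.001]
ft_force: [0.2, 0.5, -1.3]
grip_width: 0.414
turn [-0.03  0.07 -0.09] then shift [0.  0.1 4.2] | shift now [0.  0.1 4.2] t 38.8 q [-0.56  0.5   0.11  1.56 -0.06  1.08  1.24] F [ 0.2  0.5 -1.3] w 0.414
```

```bash
python3 -m inch '[[[0,0,1],[0,0,0]],[[0,0,1],[0,0,0]],[[0,0,1],[0,0,0]],[[0,0,1],[0,0,0]],[[0,0,0.5],[0,0,0]],[[0,0,0.5],[0,0,0]],[[0,0,0],[0,0,0]],[[0,0,0],[0,0,0]],[[0,0,0],[0,0,0]],[[0,0,0],[0,0,0]]]'
python3 g.py .6128 .2912 .062 6.4 0
```

```text
time: 39.8
position: [0.6127, 0.2911, 0.0622]
tool_rot: [-0.173, 3.136, -0.001]
ft_force: [-2.6, -1.0, 6.4]
grip_width: 0.412
turn [-0.03  0.06 -0.08] then shift [-0.1  0.1  0.2] | shift now [-0.1  0.1  0.2] t 39.8 q [-0.56  0.51  0.1   1.57 -0.06  1.07  1.24] F [-2.6 -1.   6.4] w 0.412
```

Half A seated. Release and go to half B.

```bash
python3 -m inch '[[[0,0,0],[0,0,0]],[[0,0,0],[0,0,0]],[[0,0,0],[0,0,0]],[[0,0,0],[0,0,0]],[[0,0,0],[0,0,0]],[[0,0,-5],[0,0,0]],[[0,0,-15],[0,0,0]],[[0,0,-35],[0,0,0]],[[0,0,-35],[0,0,0]],[[10,-10,-10],[0,0,0]]]' 0.3
python3 -m inch '[[[20,-33,0],[0,0,0]],[[25,-35,0],[0,0,0]],[[25,-35,0],[0,0,0]],[[25,-35,0],[0,0,0]],[[25,-35,0],[0,0,0]],[[25,-35,0],[0,0,0]],[[25,-30,0],[0,0,8.5]],[[18,0,0],[0,0,8.5]],[[0,0,0],[0,0,8.5]],[[0,0,0],[0,0,0.5]]]'
python3 g.py .4252 .02 .025 -19.6 0
python3 - <<'E'
from h import *
T=cam("top");print(blob(T,(130,160,60,32),.066),blob(T,(255,245,40,35),.028)[0])
E
```

```text
time: 40.8
position: [0.6064, 0.2828, 0.1674]
tool_rot: [-0.175, 3.127, 0.006]
ft_force: [0.3, -0.0, 0.7]
grip_width: 0.703
time: 41.8
position: [0.4432, 0.0254, 0.1626]
tool_rot: [0.539, 3.092, 0.002]
ft_force: [0.2, 0.9, 0.4]
grip_width: 0.698
turn [ 0.09  0.18 -0.17] then shift [ 15.2 -11.1 137.6] | shift now [ 15.6 -11.4 137.5] t 41.8 q [-0.35 -0.07  0.23  2.05  0.02  1.16  1.09] F [0.2 0.9 0.4] w 0.698Traceback (most recent call last):
  File "<stdin>", line 2, in <module>
  File "h.py", line 16, in blob
    c=max(cv2.findContours(m,0,2)[0],key=cv2.contourArea)[:,0].astype(float)
      ~~~^^^^^^^^^^^^^^^^^^^^^^^^^^^^^^^^^^^^^^^^^^^^^^^^
ValueError: max() iterable argument is empty
```

```bash
python3 -m inch '[[[10,-6,10],[0,0,0]],[[5,-5,15],[0,0,0]],[[0,0,20],[0,0,0]],[[0,0,20],[0,0,0]],[[0,0,20],[0,0,0]],[[0,0,15],[0,0,0]],[[0,0,8],[0,0,0]],[[0,0,0],[0,0,0]],[[0,0,0],[0,0,0]],[[0,0,0],[0,0,0]]]'
python3 g.py .4252 .02 .025 -19.6 0
```

```text
time: 42.85
position: [0.4261, 0.0203, 0.0539]
tool_rot: [0.535, 3.093, 0.0]
ft_force: [-0.6, -0.4, 0.9]
grip_width: 0.699
turn [ 0.03  0.15 -0.04] then shift [ 0.7 -0.6 28.9] | shift now [ 0.8 -0.6 28.9] t 42.85 q [-0.34  0.03  0.24  2.19 -0.01  0.92  1.13] F [-0.6 -0.4  0.9] w 0.699
```

```bash
python3 - <<'E'
from h import *
T=cam("top");print(blob(T,(130,160,60,32),.066)[0])
S=cam("side");print(blob(S,(190,215,40,40),.028)[0])
E
```

```text
((612.8515625, 291.70855712890625), (39.31321716308594, 36.582637786865234), 6.344873428344727)Traceback (most recent call last):
  File "<stdin>", line 3, in <module>
  File "h.py", line 16, in blob
    c=max(cv2.findContours(m,0,2)[0],key=cv2.contourArea)[:,0].astype(float)
      ~~~^^^^^^^^^^^^^^^^^^^^^^^^^^^^^^^^^^^^^^^^^^^^^^^^
ValueError: max() iterable argument is empty
```

Half A measured at (612.9, 291.7): 123 mm along, flush. Finish the descent on half B and grip.

```bash
python3 -m inch '[[[1,0,5],[0,0,0]],[[0,0,7],[0,0,0]],[[0,0,7],[0,0,0]],[[0,0,5],[0,0,0]],[[0,0,3],[0,0,0]],[[0,0,2],[0,0,0]],[[0,0,0],[0,0,0]],[[0,0,0],[0,0,0]],[[0,0,0],[0,0,0]],[[0,0,0],[0,0,0]]]' 0.4
python3 g.py .4252 .02 .025 -19.6 0
python3 -m inch '[[[0,0,0],[0,0,0]],[[0,0,0],[0,0,0]],[[0,0,0],[0,0,0]],[[0,0,0],[0,0,0]],[[0,0,0],[0,0,0]],[[0,0,0],[0,0,0]],[[0,0,0],[0,0,0]],[[0,0,-3],[0,0,0]],[[0,0,-12],[0,0,0]],[[0,0,-35],[0,0,0]]]' 1 25
python3 g.py .4664 .2748 .16 6.4 0
```

```text
time: 43.95
position: [0.4245, 0.0205, 0.0242]
tool_rot: [0.537, 3.094, -0.0]
ft_force: [0.1, 0.5, 0.9]
grip_width: 0.599
turn [-0.    0.08 -0.08] then shift [-0.9 -0.3 -0.8] | shift now [-0.9 -0.3 -0.8] t 43.95 q [-0.34  0.08  0.24  2.22 -0.02  0.84  1.14] F [0.1 0.5 0.9] w 0.599
time: 44.95
position: [0.4215, 0.0201, 0.0726]
tool_rot: [-0.536, -3.09, 0.005]
ft_force: [0.2, 0.9, -1.9]
grip_width: 0.41
turn [ -0.16  -0.31 -26.09] then shift [-73.  248.1 -87.4] | shift now [ 43.9 254.6 -88.2] t 44.95 q [-0.35 -0.    0.24  2.18  0.    0.97  1.11] F [ 0.2  0.9 -1.9] w 0.41
```

```bash
python3 -m inch '[[[0,0,-30],[0,0,-8.5]],[[0,0,-30],[0,0,-8.5]],[[0,0,-27],[0,0,-8.5]],[[-10,35,0],[0,0,-0.6]],[[-10,38,0],[0,0,0]],[[-12,38,0],[0,0,0]],[[-12,38,0],[0,0,0]],[[-12,38,0],[0,0,0]],[[-12,35,0],[0,0,0]],[[-5,20,0],[0,0,0]]]'
python3 g.py .4652 .2747 .13 6.4 0
```

```text
time: 45.95
position: [0.4699, 0.2728, 0.1617]
tool_rot: [-0.18, 3.135, 0.001]
ft_force: [-0.3, -1.2, -0.8]
grip_width: 0.41
turn [0.04 0.1  0.19] then shift [ 4.4  2.4 31.7] | shift now [ 4.5  2.4 31.7] t 45.95 q [-0.59  0.15  0.02  1.82 -0.    1.17  1.11] F [-0.3 -1.2 -0.8] w 0.41
```

```bash
python3 -m inch '[[[4,0,5],[0,0,0]],[[0,0,10],[0,0,0]],[[0,0,10],[0,0,0]],[[0,0,5],[0,0,0]],[[0,0,0],[0,0,0]],[[0,0,0],[0,0,0]],[[0,0,0],[0,0,0]],[[0,0,0],[0,0,0]],[[0,0,0],[0,0,0]],[[0,0,0],[0,0,0]]]'
python3 g.py .4652 .2747 .097 6.4 0
```

```text
time: 46.95
position: [0.4662, 0.2688, 0.1311]
tool_rot: [-0.176, 3.136, -0.001]
ft_force: [-0.1, -0.1, -0.9]
grip_width: 0.411
turn [-0.04  0.06  0.02] then shift [ 0.3  6.  34.1] | shift now [ 0.3  6.  34.1] t 46.95 q [-0.59  0.17  0.02  1.87 -0.    1.11  1.11] F [-0.1 -0.1 -0.9] w 0.411
```

```bash
python3 -m inch '[[[0,6,0],[0,0,0]],[[0,0,6],[0,0,0]],[[0,0,8],[0,0,0]],[[0,0,8],[0,0,0]],[[0,0,8],[0,0,0]],[[0,0,4],[0,0,0]],[[0,0,0],[0,0,0]],[[0,0,0],[0,0,0]],[[0,0,0],[0,0,0]],[[0,0,0],[0,0,0]]]'
python3 g.py .4652 .2747 .0665 6.4 0
```

```text
time: 47.95
position: [0.4657, 0.2748, 0.0973]
tool_rot: [-0.176, 3.135, -0.0]
ft_force: [-0.6, -0.1, -0.2]
grip_width: 0.413
turn [-0.02  0.09  0.01] then shift [ 0.5 -0.  30.8] | shift now [ 0.6 -0.  30.8] t 47.95 q [-0.6   0.21  0.01  1.89 -0.    1.04  1.1 ] F [-0.6 -0.1 -0.2] w 0.413
```

```bash
python3 -m inch '[[[0.5,0,4],[0,0,0]],[[0,0,5],[0,0,0]],[[0,0,5],[0,0,0]],[[0,0,5],[0,0,0]],[[0,0,5],[0,0,0]],[[0,0,4],[0,0,0]],[[0,0,2],[0,0,0]],[[0,0,1],[0,0,0]],[[0,0,0],[0,0,0]],[[0,0,0],[0,0,0]]]'
python3 g.py .4652 .2747 .062 6.4 0
python3 -m inch '[[[0,0,1],[0,0,0]],[[0,0,1],[0,0,0]],[[0,0,1],[0,0,0]],[[0,0,1],[0,0,0]],[[0,0,0.5],[0,0,0]],[[0,0,0],[0,0,0]],[[0,0,0],[0,0,0]],[[0,0,0],[0,0,0]],[[0,0,0],[0,0,0]],[[0,0,0],[0,0,0]]]'
python3 g.py .4652 .2747 .062 6.4 0
```

```text
time: 48.95
position: [0.4651, 0.2747, 0.066]
tool_rot: [-0.176, 3.136, -0.001]
ft_force: [0.3, -0.8, -1.6]
grip_width: 0.414
turn [-0.03  0.06  0.01] then shift [-0.1  0.   4. ] | shift now [-0.1  0.   4. ] t 48.95 q [-0.6   0.24  0.01  1.92 -0.    0.98  1.1 ] F [ 0.3 -0.8 -1.6] w 0.414
time: 49.95
position: [0.465, 0.2746, 0.0621]
tool_rot: [-0.176, 3.136, -0.001]
ft_force: [-2.2, -1.4, 6.0]
grip_width: 0.413
turn [-0.04  0.04  0.02] then shift [-0.2  0.1  0.1] | shift now [-0.2  0.1  0.1] t 49.95 q [-0.6   0.25  0.01  1.92 -0.    0.97  1.1 ] F [-2.2 -1.4  6. ] w 0.413
```

Seated. Release, rise, move off, and check.

```bash
python3 -m inch '[[[0,0,0],[0,0,0]],[[0,0,0],[0,0,0]],[[0,0,0],[0,0,0]],[[0,0,0],[0,0,0]],[[0,0,0],[0,0,0]],[[0,0,-5],[0,0,0]],[[0,0,-15],[0,0,0]],[[0,0,-35],[0,0,0]],[[0,0,-40],[0,0,0]],[[0,0,-40],[0,0,0]]]' 0.3
python3 -m inch '[[[0,-20,0],[0,0,0]],[[0,-40,0],[0,0,0]],[[0,-40,0],[0,0,0]],[[0,-40,0],[0,0,0]],[[0,-40,0],[0,0,0]],[[0,-30,0],[0,0,0]],[[0,0,0],[0,0,0]],[[0,0,0],[0,0,0]],[[0,0,0],[0,0,0]],[[0,0,0],[0,0,0]]]'
python3 - <<'E'
from h import *
T=cam("top");S=cam("side")
a=np.radians(6.4);e=np.array([[np.cos(a),np.sin(a)],[-np.sin(a),np.cos(a)]]);c=np.array([490.6,277.7])
for n,b in(("farhalf",(135,160,40,30)),("upper",(135,184,40,48)),("nearhalf",(135,228,45,28))):
    r,_=blob(T,b,.066);print(n,r,(e@(np.array(r[0])-c)).round(1))
cv2.imwrite("pics/p10.png",np.hstack([cv2.resize(T["image"][140:290,110:260,::-1],(400,400)),cv2.resize(S["image"][100:240,140:280,::-1],(400,400))]))
E
```

```text
time: 50.95
position: [0.4646, 0.2744, 0.198]
tool_rot: [-0.176, 3.136, -0.001]
ft_force: [0.9, -0.2, -0.3]
grip_width: 0.698
time: 51.95
position: [0.4882, 0.0674, 0.1965]
tool_rot: [-0.18, 3.136, -0.001]
ft_force: [0.7, -0.7, 0.5]
grip_width: 0.704
farhalf ((612.8283081054688, 291.690185546875), (39.415382385253906, 36.63439178466797), 6.1568684577941895) [123.    0.3]
upper ((539.4404296875, 283.3250427246094), (88.73292541503906, 36.67443084716797), 6.2496337890625) [49.2  0.1]
nearhalf ((465.9083251953125, 278.1761169433594), (39.57345962524414, 30.97590446472168), 6.8931379318237305) [-24.5   3.2]
```

View pics/p10.png

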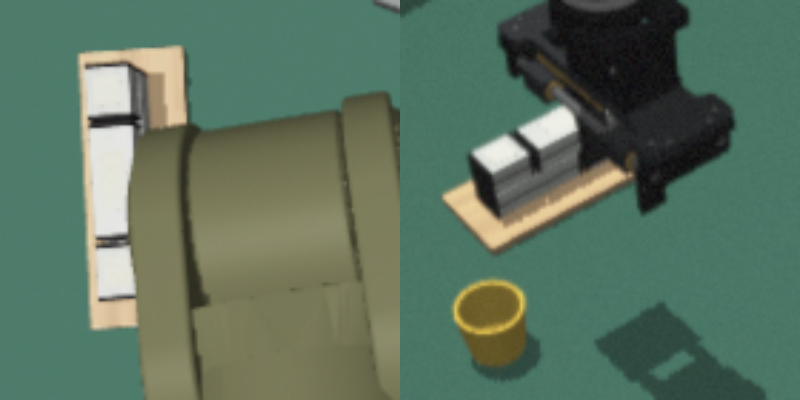

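The picture shows both courses standing and flush. The wrist hides the right edge of the near half (width reads 31, not 36), which accounts for its 3.2 mm y reading; its visible left edge is in line.

```bash
python3 -c "
from bench import close_job;close_job()"
```

```text
the job is handed in; nothing more can be done
```

The stack is finished and handed in at about 52 s of the 72 s allowed. I laid one full-length module end to end with the first. The other full-length module is centred over the joint, and a half-length module is flush with each end.

Last top-view measurements, in the frame of the first module:

| Module | Along (mm) | Allowed (mm) | Sideways (mm) | Off line |
|---|---|---|---|---|
| Lower full | 98.8 | 94–104 | −0.5 | about 0.3° |
| Upper full | 49.2 | 41–57 | 0.1 | about 0.1° |
| Far half | 123.0 | 114–131 | 0.3 | about 0.2° |
| Near half | −24.5 | −33 to −16 | 3.2 (see below) | about 0.5° |

- **Lower full:** this was measured just after it was placed, not again at the end.
- **Setting down:** every module touched down at about 6–9 N, far below the 60 N limit.
- **Near half:** its sideways reading is unreliable because the wrist hid one edge, so the measured width was 31 mm instead of 36. Its visible edge is in line, and the tool position at release puts it within about 1 mm of centre.
- **Grasp that failed:** the first grasp in the feeder closed on the guide ribs (44 mm instead of 36). I opened, rose 6 mm and gripped again.
- **Camera disagreement:** the side view differs from the top view by up to 5 mm sideways. I used the top view, which agreed with the robot's own position.
- **Bystanders:** the arm was kept clear of the screwdriver stand, pot and pliers, but I did not measure the pot or pliers again at the end.

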